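Return the loose hand tools to their foam cut-outs

ROBOT

A 6-joint arm with a two-finger parallel gripper is mounted at the origin on a cart in front of the work surface, level with it; the furniture and walls round the work are solid. World frame = base frame: x ahead of the robot, y to its left, z up, the work surface at z = 0. Lengths are in m, angles in rad, forces in N, time in s.
With the tool pointing down it reaches from about 0.275 to 0.975 m from the base axis. Payload 8.4 kg.
Tool frame: the origin (TCP) lies on the centre line of the jaws, within the pads' length; the fingertips stand 11 mm ahead of it and the grasp point (between the pads) lies 8 mm behind it; z points along the fingers, y is the line along which they close (so a half turn about z gives the same grasp; the last joint's range is limited). The gripper opens to 92 mm and grips with 3 to 60 N. Pads are 20 mm wide; open, the fingers measure 128 mm over their backs; the gripper's body (75 mm by 189 mm) begins 69 mm behind the grasp point.
Start: joints at [-1.122, 0.353, 1.633, -0, 1.155, -0.002], TCP at [0.272, -0.563, 0.226] pointing down, gripper open.
Joint ranges: [-2.63, 2.63], [-0.92, 2.1], [0.06, 2.66], [-1.3, 4.44], [0, 2.69], [-3.02, 3.02]. Speed limits (rad/s): [2.22, 2.22, 2.79, 3.14, 3.14, 3.14].

INTERFACE

Orientations are given as a rotation vector (axis times angle).
In Python, from cell import * gives the robot as it stands.
- The arm moves only by the tool arm_command, never from a script. Its argument "commands" is a list of rows, each a list of 2 entries, a list of its own where there are three numbers: the shift along the tool's x, y, z in m, then the turn, a rotation vector about the tool's x, y, z in rad. In form: [[[x, y, z], [ax, ay, az]], ...]. A call has exactly 5 rows; each row shifts and turns the commanded pose from where the row before left it, along the tool's axes as they then stand; what a row does not reach is not made up. A row lasts 1/10 s, in which the tool goes at most 50 mm and 8.59 degrees, less where a joint would pass 70% of its speed; a pose out of reach is approached as far as the arm can. A call with a gripper value outside its range is refused whole. "gripper" is the finger opening in m, from 0 to 0.0919, set as the call begins (left out, the last holds). The fingers move at their own pace and stop on an object; "force" is the grip in N (left out, the last holds). Time passes only in rows, so rows that do not move let the fingers close, or fill a call up. It gives the time, the measured TCP pose, the force, the opening and the grip force at its end, in the units of the state.
- state(): the state, without advancing time (a new reading comes with each control period).
- capture(name): name is "scene" or "top" or "wrist"; returns (picture, depth): 480x640x3 uint8, red, green, blue; 480x640 float32, m along the optical axis (not along the pixel's ray), 0 where there is no reading.
- camera_model(name): a dict with "intrinsics" (3x3 intrinsics, pixels), "dist" ([k1, k2, p1, p2, k3] as OpenCV has them; the pictures are not rectified), "rvec" (rotation vector, rad) and "tvec" (3), from world to camera coordinates, as OpenCV has them. Camera axes: x right, y down, z forward; pixel columns grow to the right and rows downward; lengths in m; the calibration is good to about 2 mm. A picture is of the moment at which its call begins: read the wrist's pose just before it. camera_model takes no time and is no camera call; for the wrist camera it gives the pose at the moment of the call.
- finish_job(): hands the job in; it is judged then, once.
The state is a dict: "t": time; "joint_pos": joint angles; "dq": joint speeds; "tau": joint torques, N m; "position": TCP position; "tcp_rot": TCP orientation; "wrist_force": force on the tool from outside, world axes, zero at the start; "wrist_torque": the same for the moment, N m; "finger_gap": finger opening in m; "gripper_force": force on a finger pad.
Only numpy, scipy, OpenCV 4.12 (cv2) and the standard library are available. Lean on these libraries where they do the work, as an engineer would, in place of code of your own. Each camera call takes 0.05 s, during which the arm holds its last target. There are 200 camera calls.

TASK

Tool check at the end of the shift: the four tools lying on the bench to the left of the foam-lined tray - the side cutters, the long-nose pliers, the screwdriver and the loupe - belong in the tray. Lay each one flat and fully down in the foam cut-out that was made for its shape, with the jaws or blade in the narrow end of the cut-out and the loupe standing upright. Leave the paste jar and the flux bottle where they stand.

Things in the scene. Friction and masses are not known exactly. Their poses are not given: they have to be found in the camera images.
- cutter_mid (a point): Side cutters, two bowed red handles, lying flat, loose, left of the tray. 107 mm long, 45 wide, 11 thick; jaws 16 wide, ending 62 ahead of this point; handles end 45 behind it. The point is where to grip: on the centre line, 5.5 above the underside, across both handles (along y, 40 wide). x points from handles to jaws, z up. 85 g.
- pliers_mid (a point): Long-nose pliers, two bowed yellow handles, lying flat, loose, left of the tray. 129 mm long, 45 wide, 11 thick; slim nose 16 wide, its tip 80 ahead of this point; handles end 49 behind it. The point is where to grip: on the centre line, 5.5 above the underside, across both handles (along y, 40 wide). x points from handles to nose, z up. 90 g.
- driver_mid (a point): Screwdriver, orange handle, lying flat, loose, left of the tray. 166 mm long; handle 82 long, 24 wide, 22 high; steel blade 6 thick. The point is the centre of the handle, 11 above the underside: grip across the handle there (along x, 24 wide). +y points to the handle's butt, 41 away; the blade's tip is 125 away towards -y. z up. 60 g.
- loupe_mid (a point): Black round eye loupe standing upright, loose, left of the tray: 32 mm diameter, slightly waisted, 31 high. The point is its centre, 15.5 above the underside; z up. Grip it across any diameter. 30 g.
- cutter_bay (a point): Side cutters' cut-out, 9 mm deep, floor 19 above the bench: 98 x 54 for the handles, then a narrow end 32 wide, 118 in all: the shorter of the two plier-like ones. The point is on its floor, exactly below where the cutters' point belongs; x points to the narrow end, z up. A finger notch 36 long (x), 90 wide (y), as deep, crosses it here. Its foam inlay may be any of the four in the tray.
- pliers_bay (a point): Long-nose pliers' cut-out in another inlay, 9 mm deep, floor 19 above the bench: 98 x 54 for the handles, then a narrow end 32 wide, 140 in all: the longer of the two plier-like ones. The point is on its floor, exactly below where the pliers' point belongs; x points to the narrow end, z up. A finger notch 36 long (x), 90 wide (y), as deep, crosses it here.
- driver_bay (a point): Screwdriver's cut-out in another inlay, 16 mm deep, floor 12 above the bench: 96 x 38 for the handle, then a slot 28 wide for the blade, 180 in all. The point is on its floor, exactly below where the handle's centre belongs; x points to the blade end, so the butt goes to -x; z up. A finger notch 36 long (x), 80 wide (y), as deep, crosses it here.
- loupe_bay (a point): Round pocket for the loupe in another inlay: 46 mm diameter, 14 deep. The point is the centre of its floor, 14 above the bench; x runs along the inlay, z up. A finger notch 32 long (x), 84 wide (y), as deep, crosses it. All inlays: charcoal foam 196 x 96 on a grey floor, tops 28 above the bench, side by side along y in a steel tray 393 x 203, rim 35 high.
- jar_mid (a point): Bystander: closed solder paste jar, green lid, 56 mm diameter, 41 high, standing loose to the right of the tray. The point is its centre, half-way up. Behind it, from 0.61 m ahead of the robot and 0.26 m to its right, a black fume hose hangs over the bench, as low as 0.2 m: keep arm and gripper clear of it.
- bottle_mid (a point): Bystander: small amber flux bottle, black cap, 33 mm diameter, 82 high, standing loose behind the tray. The point is its centre, half-way up.

How it is judged:
At the end, for the whole second after the job is handed in: Each tool lies on the floor of its own cut-out, its point within 12 mm of the cut-out's point from above and 3 mm of its resting height, level within 0.06 rad (screwdriver and loupe 0.1), long tools in line within 0.2 rad; jar and bottle within 20 mm of where they stood (horizontal distance between cutter_mid and cutter_bay below 0.012 m and z of cutter_mid in the frame of cutter_bay between 0.0025 and 0.0085 m and angle between each of cutter_mid, pliers_mid's own z axis and vertical below 0.06 rad and angle between the x axis of cutter_mid and the x axis of cutter_bay, either way round below 0.2 rad and horizontal distance between pliers_mid and pliers_bay below 0.012 m and z of pliers_mid in the frame of pliers_bay between 0.0025 and 0.0085 m and angle between the x axis of pliers_mid and the x axis of pliers_bay, either way round below 0.2 rad and horizontal distance between driver_mid and driver_bay below 0.012 m and z of driver_mid in the frame of driver_bay between 0.008 and 0.014 m and angle between each of driver_mid, loupe_mid's own z axis and vertical below 0.1 rad and angle between the y axis of driver_mid and the x axis of driver_bay, either way round below 0.2 rad and horizontal distance between loupe_mid and loupe_bay below 0.012 m and z of loupe_mid in the frame of loupe_bay between 0.0125 and 0.0185 m and distance of each of jar_mid, bottle_mid from where it was at the start of the episode below 0.02 m); the robot touches nothing.
It fails at once if the paste jar or the flux bottle is pushed more than 25 mm or knocked over (distance of any of jar_mid, bottle_mid from where it was at the start of the episode above 0.025 m or angle between any of jar_mid, bottle_mid's own z axis and vertical above 0.5 rad).
It also fails if it takes over 96 s, if anything falls off the work surface, if the arm or the gripper's body presses on something with over 40 N, if the wrist force passes 120 N, or if a joint passes its speed limit or range.

## Working session

There is one attempt and no reset: what is moved stays moved. The work goes in short steps, Python scripts to look and compute and a tool call to move; the robot and the scene stay as the last step left them, time stands still between calls to the robot, and variables do not carry over. Pictures are saved under pics/ and viewed, at most 14 in all, crops included, and the job is handed in when it is done.

Besides the shell and the picture viewer there is one more tool, called as name([rows], argument=value, ...), one row to a line, values as JSON. arm_command: Moves the arm, as the interface text tells. Its arguments: {"type":"object","properties":{"commands":{"type":"array","items":{"type":"array"}},"gripper":{"type":"number"},"force":{"type":"number"}},"required":["commands"]}

```bash
ls; mkdir -p pics; python3 - <<'E'
from cell import *
import cv2,numpy as np
for n in ("top","scene"):
    p,d=capture(n); cv2.imwrite(f"pics/{n}0.png",p[:,:,::-1]); np.save(f"pics/{n}0.npy",d)
    m=camera_model(n); print(n,m)
s=state();print(s)
E
```

```text
pics
top {'intrinsics': array([[511.18808677,   0.        , 322.36523901],
       [  0.        , 511.18808677, 235.08413645],
       [  0.        ,   0.        ,   1.        ]]), 'dist': array([-0.06414765,  0.        ,  0.        ,  0.        ,  0.        ]), 'rvec': array([ 2.20307236, -2.18061277,  0.05817112]), 'tvec': array([-0.04178032,  0.57737751,  1.15017844])}
scene {'intrinsics': array([[473.25721473,   0.        , 317.93640832],
       [  0.        , 473.25721473, 238.74238034],
       [  0.        ,   0.        ,   1.        ]]), 'dist': array([-0.06723105,  0.        ,  0.        ,  0.        ,  0.        ]), 'rvec': array([ 1.21231475, -2.2378129 ,  1.02909638]), 'tvec': array([0.28365362, 0.38196806, 1.04911748])}
{'t': 0.1, 'joint_pos': array([-1.12242108e+00,  3.53575989e-01,  1.63406877e+00, -7.03679402e-06,
        1.15520336e+00, -2.41230937e-03]), 'dq': array([-0.00048215, -0.00130707, -0.00207329, -0.0022376 , -0.00125607,
       -0.00029223]), 'tau': array([-7.07860480e-06, -5.94907236e+01, -3.34930050e+01,  6.98577496e-02,
        1.85208890e-02, -4.99360851e-05]), 'position': array([ 0.2720965 , -0.56217213,  0.22493672]), 'tcp_rot': array([-3.06093671e+00, -7.01846182e-01,  4.45789159e-04]), 'wrist_force': array([-1.03823929, -0.68714046, -0.45094761]), 'wrist_torque': array([-0.03511307, -0.01936096, -0.03667883]), 'gripper_force': 0.0, 'finger_gap': 0.09185824188056403}
```

View pics/top0.png

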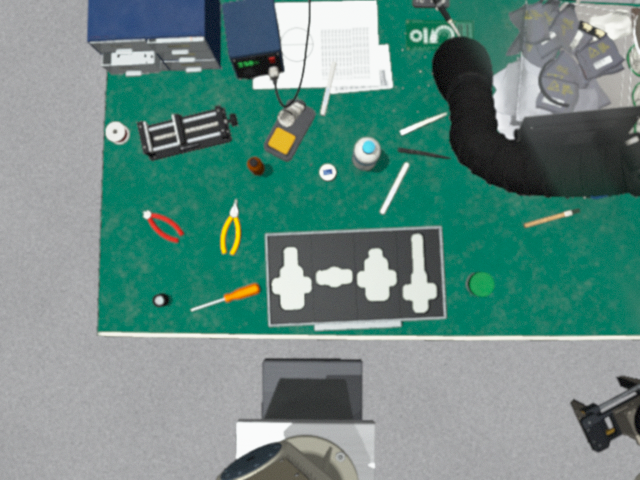

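View pics/scene0.png

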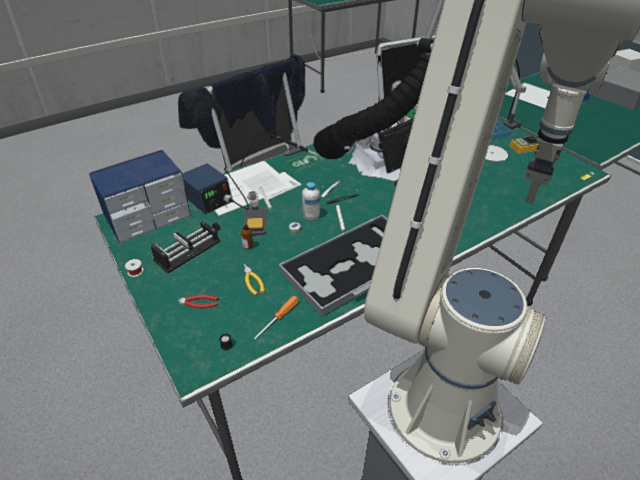

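Top view shows the cut-outs (all narrow ends up, i.e. +x): pliers at pixel (292,280), loupe (334,277), cutters (376,275), driver (419,275). The tools are: cutters (163,227), pliers (231,228), driver (225,297), loupe (161,300), with the jar at (482,284) and bottle at (256,166).

```bash
cat > h.py <<'E'
from cell import *
import cv2,numpy as np
from scipy.spatial.transform import Rotation as Ro
def ray(m,uv,z):
    """pixels -> world points on plane z"""
    uv=np.asarray(uv,float).reshape(-1,1,2)
    n=cv2.undistortPoints(uv,m["intrinsics"],np.array(m["dist"])).reshape(-1,2)
    R=cv2.Rodrigues(np.array(m["rvec"]))[0];t=np.array(m["tvec"]).ravel()
    d=np.c_[n,np.ones(len(n))]@R; c=-R.T@t
    return c+d*((z-c[2])/d[:,2])[:,None]
def blobs(mask,amin):
    cs,_=cv2.findContours(mask.astype(np.uint8),cv2.RETR_EXTERNAL,cv2.CHAIN_APPROX_NONE)
    return [c for c in cs if cv2.contourArea(c)>amin]
def axis(P):
    """PCA-free: min-area rect in world mm -> centre,size,angle of long side"""
    (c,s,a)=cv2.minAreaRect((P[:,:2]*1000).astype(np.float32))
    if s[0]<s[1]: s=s[::-1]; a+=90
    return np.round(c,1),np.round(s,1),round((a+90)%180-90,1)
def masks(p):
    h=cv2.cvtColor(p,cv2.COLOR_RGB2HSV).astype(int);H,S,V=h[...,0],h[...,1],h[...,2]
    return dict(red=((H<5)|(H>173))&(S>150)&(V>90),yel=(H>20)&(H<32)&(S>150)&(V>90),ora=(H>8)&(H<=19)&(S>170)&(V>120),
      white=(S<40)&(V>150),black=(V<60),grn=(H>55)&(H<70)&(S>180))
def yaw():
    x=Ro.from_rotvec(state()["tcp_rot"]).as_matrix()[:,0];return np.arctan2(x[1],x[0])
E
python3 - <<'E'
from h import *
p=cv2.imread("pics/top0.png")[:,:,::-1].copy();m=camera_model("top");M=masks(p)
for k,z,a in (("red",.006,40),("yel",.006,40),("ora",.011,40),("white",.024,150),("black",.031,20)):
    for c in blobs(M[k],a):
        x,y,w,h=cv2.boundingRect(c)
        if y<180 or y>325 or x<110 or x>450: continue
        P=ray(m,c,z); print(k,(x,y,w,h),*axis(P), "xr",(P[:,0].min()*1e3).round(),(P[:,0].max()*1e3).round())
for n,uv,z in (("cut jaw",(146,213),.006),("pl nose",(235,201),.006),("drv tip",(191,310),.004),("loupe",(161,299),.031),("bottle",(256,164),.08),("jar",(482,284),.04),("tray TL",(266,234),.035),("tray BR",(444,318),.035)):
    print(n,(ray(m,[uv],z)[0]*1e3).round())
E
```

```text
red (148, 214, 35, 28) [593.5 329.4] [85.2 42.3] 57.4 xr 561.0 624.0
yel (220, 216, 21, 39) [576.3 176.2] [86.5 45.7] -6.6 xr 533.0 620.0
ora (224, 284, 36, 18) [443.9 147. ] [80.9 23.8] -69.4 xr 425.0 465.0
white (266, 226, 180, 105) [ 479.5 -111.2] [401.1 222.8] -86.9 xr 364.0 601.0
black (161, 294, 8, 12) [428.5 317.6] [25.3 15.5] 6.6 xr 415.0 440.0
cut jaw [626. 375.   6.]
pl nose [655. 167.   6.]
drv tip [403. 265.   4.]
loupe [429. 326.  31.]
bottle [728. 110.  80.]
jar [ 471. -394.   40.]
tray TL [578.  91.  35.]
tray BR [ 394. -310.   35.]
```

arm_command([
  [[0,0,-0.03],[0,0,0.15]],
  [[0,0,-0.03],[0,0,0.15]],
  [[0,0,-0.03],[0,0,0.15]],
  [[0.04,-0.03,0],[0,0,0]],
  [[0.04,-0.03,0],[0,0,0]],
], gripper=0.09)

```text
t: 0.6
position: [0.3524, -0.5027, 0.3165]
tcp_rot: [3.14, -0.004, 0.001]
wrist_force: [0.7, -1.0, 0.1]
finger_gap: 0.09
gripper_force: 0.0
```

arm_command([
  [[0.02,-0.045,0],[0,0,0]],
  [[0.02,-0.045,0],[0,0,0]],
  [[0,-0.045,0],[0,0,0]],
  [[0,-0.045,0],[0,0,0]],
  [[0,-0.045,0],[0,0,0]],
])

```text
t: 1.1
position: [0.3917, -0.2755, 0.3152]
tcp_rot: [-3.141, -0.001, 0.001]
wrist_force: [0.4, 0.5, -0.2]
finger_gap: 0.09
gripper_force: 0.0
```

```bash
python3 - <<'E'
from h import *
s=state();print(s["t"],s["position"],yaw(),s["joint_pos"])
m=camera_model("wrist");R=cv2.Rodrigues(np.array(m["rvec"]))[0];print("cam",-R.T@np.array(m["tvec"]),R[2],R[0],m["intrinsics"][0,0])
E
```

```text
1.1 [ 0.39170478 -0.27552494  0.31516606] 0.0008487082142763953 [-6.16200582e-01  3.96223687e-02  1.82267728e+00  9.26177799e-05
  1.27997901e+00  9.53720568e-01]
cam [ 0.45843112 -0.27621342  0.474366  ] [-2.35241144e-01  2.41764735e-04 -9.71937007e-01] [ 2.68369025e-04 -9.99999915e-01 -3.13699497e-04] 413.0317833550905
```

arm_command([
  [[0.02,-0.045,0],[0,0,0]],
  [[0.02,-0.045,0],[0,0,0]],
  [[0.02,-0.045,0],[0,0,0]],
  [[0.01,-0.03,0],[0,0,0]],
  [[0,0,0],[0,0,0]],
])

```text
t: 1.6
position: [0.4627, -0.1092, 0.3154]
tcp_rot: [-3.14, -0.007, 0.0]
wrist_force: [0.1, -1.1, 0.9]
finger_gap: 0.0901
gripper_force: 0.0
```

```bash
python3 - <<'E'
from h import *
s=state();print(s["position"])
m=camera_model("wrist");p,d=capture("wrist");cv2.imwrite("pics/w1.png",p[:,:,::-1]);np.save("pics/w1.npy",m,allow_pickle=True)
E
```

```text
[ 0.46266914 -0.10919509  0.31535477]
```

View pics/w1.png

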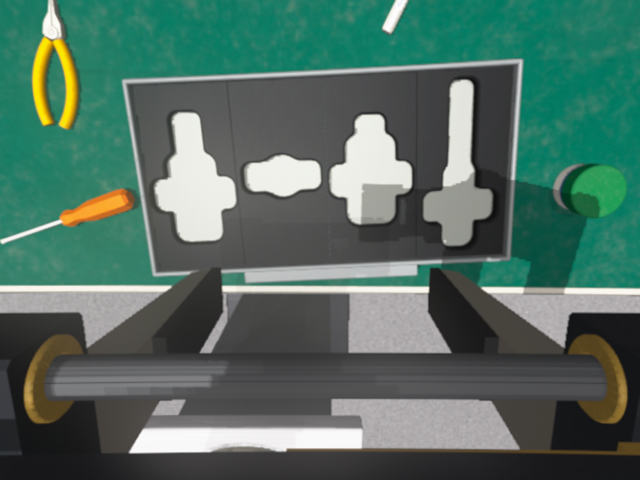

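arm_command([
  [[0,-0.05,0],[0,0,0]],
  [[0,-0.05,0],[0,0,0]],
  [[0,-0.05,0],[0,0,0]],
  [[0,-0.05,0],[0,0,0]],
  [[0,-0.05,0],[0,0,0]],
])

```text
t: 2.15
position: [0.4616, 0.1382, 0.3156]
tcp_rot: [3.141, -0.001, 0.0]
wrist_force: [1.6, -0.8, 0.1]
finger_gap: 0.0901
gripper_force: 0.0
```

arm_command([
  [[0.0,-0.05,0],[0,0,0]],
  [[0,-0.03,0],[0,0,0]],
  [[0,0,0],[0,0,0]],
  [[0,0,0],[0,0,0]],
  [[0,0,0],[0,0,0]],
])

```text
t: 2.65
position: [0.4618, 0.216, 0.3154]
tcp_rot: [3.141, -0.001, -0.0]
wrist_force: [0.6, 0.1, -0.9]
finger_gap: 0.0898
gripper_force: 0.0
```

```bash
python3 - <<'E'
from h import *
s=state();print(s["position"],yaw(),s["joint_pos"])
m=camera_model("wrist");p,d=capture("wrist");cv2.imwrite("pics/w2.png",p[:,:,::-1]);np.save("pics/w2.npy",m,allow_pickle=True)
E
```

```text
[0.46183635 0.21599485 0.31541844] -0.0005016292753908488 [ 4.34890259e-01  9.24718369e-02  1.76494139e+00 -5.60764661e-04
  1.28477502e+00  2.00634647e+00]
```

View pics/w2.png

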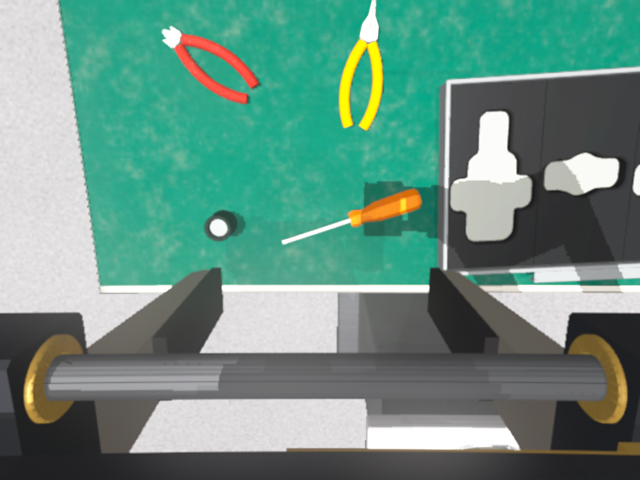

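w1: the four cut-outs are clear, with notches near (195,192), (283,175), (370,178) and (458,205). In w2 the cutters' jaws are at (172,37) and the pliers are around (362,85). The driver is at (388,207) with its tip at (283,242), and the loupe at (220,226).

```bash
cat > bays.py <<'E'
from h import *
m=np.load("pics/w1.npy",allow_pickle=True).item();p=cv2.imread("pics/w1.png")[:,:,::-1].copy()
C=(-cv2.Rodrigues(np.array(m["rvec"]))[0].T@np.array(m["tvec"]).ravel())
q=ray(m,[(124,80),(522,60),(511,258),(155,275)],.035)[:,:2]
print("tray",(q*1e3).round(),[np.linalg.norm(q[i]-q[i-1]).round(3) for i in range(4)])
e=(q[1]-q[0])+(q[2]-q[3]);b=np.arctan2(e[1],e[0])+np.pi/2;print("angle",b)
X=np.array([np.cos(b),np.sin(b)]);Y=np.array([-X[1],X[0]]);A=np.c_[X,Y]
h=cv2.cvtColor(p,cv2.COLOR_RGB2HSV);k=((h[...,1]<40)&(h[...,2]>105)).astype(np.uint8)
n,l,st,_=cv2.connectedComponentsWithStats(k)
for i in range(1,n):
    x,y,w,hh,a=st[i]
    if not(a>1000 and 70<y and y+hh<258 and 130<x and x+w<510):continue
    name,zf,wid,L=min([("pliers",.019,.090,.140),("loupe",.014,.084,.046),("cutter",.019,.09,.118),("driver",.012,.08,.18)],key=lambda t:abs(x+w/2-{"pliers":195,"loupe":283,"cutter":370,"driver":458}[t[0]]))
    v,u=np.where(l==i);uv=np.c_[u,v]
    P=ray(m,uv,zf)[:,:2]@A;Q=ray(m,uv,.028)[:,:2]@A;c=C[:2]@A
    bins=np.round(P[:,0],3);rows=[r for r in np.unique(bins) if np.ptp(P[bins==r,1])>(.062 if name!="loupe" else .068 )]
    s=np.isin(bins,rows)
    def edges(P,Q,c):
        lo=Q.min() if c<P.min() else P.min(); hi=Q.max() if c>P.max() else P.max(); return lo,hi
    if name=="loupe": s=np.ones(len(P),bool)
    lx,hx=edges(P[s,0],Q[s,0],c[0]);ly,hy=edges(P[s,1],Q[s,1],c[1]);fx=edges(P[:,0],Q[:,0],c[0])
    o=A@[(lx+hx)/2,(ly+hy)/2]
    print(name,(o*1e3).round(1),"notch len/wid",round(hx-lx,4),round(hy-ly,4),"full",round(fx[1]-fx[0],4),L,"from notch ctr",round(fx[0]-(lx+hx)/2,4))
E
python3 bays.py; python3 - <<'E'
from h import *
m=np.load("pics/w2.npy",allow_pickle=True).item();p=cv2.imread("pics/w2.png")[:,:,::-1].copy();M=masks(p)
for k,back,jz in (("red",.045,(172,37)),("yel",.049,(373,3))):
    a=M[k].copy();a[150:]=0;v,u=np.where(a);P=ray(m,np.c_[u,v],.008)[:,:2];g=P.mean(0)
    w,V=np.linalg.eigh(np.cov(P.T));ax=V[:,1];J=ray(m,[jz],.008)[0,:2]
    ax*=np.sign((J-g)@ax);j=J-g;pr=(P-g)@ax;sd=(P-g)@[-ax[1],ax[0]]
    # centre line from handle extents and jaws
    o=g+ax*(pr.min()+back)+np.array([-ax[1],ax[0]])*(sd.max()+sd.min())/2
    print(k,"pt",(o*1e3).round(1),"ang",np.degrees(np.arctan2(ax[1],ax[0])).round(1),"jaw dir",np.degrees(np.arctan2(*(J-o)[::-1])).round(1),"jawdist",np.linalg.norm(J-o).round(3),"wid",np.ptp(sd).round(3),"len",np.ptp(pr).round(3))
a=M["ora"];c=max(blobs(a,100),key=cv2.contourArea);print("drv",*axis(ray(m,c,.011)),"tip",(ray(m,[(283,242)],.011)[0]*1e3).round())
print("loupe",(ray(m,[(219,228)],.031)[0]*1e3).round(),(ray(m,[(219,228)],.020)[0]*1e3).round())
a=M["black"].copy();a[:195]=0;a[255:]=0;a[:,:190]=0;a[:,250:]=0
c=max(blobs(a,50),key=cv2.contourArea);print(cv2.boundingRect(c),[ (ray(m,c,z)[:,:2].min(0)*1e3).round().tolist()+(ray(m,c,z)[:,:2].max(0)*1e3).round().tolist() for z in (.031,.0)])
E
```

```text
tray [[ 580.   91.]
 [ 600. -302.]
 [ 398. -315.]
 [ 376.   80.]] [np.float64(0.205), np.float64(0.394), np.float64(0.203), np.float64(0.395)]
angle 0.05257637445692498
driver [ 454.3 -256.4] notch len/wid 0.0353 0.0799 full 0.1802 0.18 from notch ctr -0.0483
pliers [465.8  32.9] notch len/wid 0.0367 0.092 full 0.1412 0.14 from notch ctr -0.0549
cutter [ 482.3 -158.5] notch len/wid 0.0376 0.0902 full 0.1187 0.118 from notch ctr -0.0498
loupe [485.8 -62.3] notch len/wid 0.0469 0.0855 full 0.0469 0.046 from notch ctr -0.0235
red pt [597.  330.6] ang 56.2 jaw dir 55.8 jawdist 0.051 wid 0.044 len 0.088
yel pt [583.5 176. ] ang -7.9 jaw dir -7.5 jawdist 0.075 wid 0.045 len 0.088
drv [447.1 147.4] [82.1 24.1] -71.4 tip [408. 264.  11.]
loupe [429. 332.  31.] [427. 335.  20.]Traceback (most recent call last):
  File "<stdin>", line 13, in <module>
ValueError: max() iterable argument is empty
```

arm_command([
  [[0.0405,0.0133,0.02],[0,0,0]],
  [[0.0405,0.0133,0.02],[0,0,0]],
  [[0.0405,0.0133,0.02],[0,0,0]],
  [[0,0,0.05],[0,0,0.135]],
  [[0,0,0.03],[0,0,0]],
])

```text
t: 3.2
position: [0.5832, 0.175, 0.1726]
tcp_rot: [3.133, -0.223, -0.003]
wrist_force: [-1.0, 0.1, -0.0]
finger_gap: 0.0904
gripper_force: 0.0
```

arm_command([
  [[0,0,0.05],[0,0,0]],
  [[0,0,0.04],[0,0,0]],
  [[0,0,0.035],[0,0,0]],
  [[0,0,0.02],[0,0,0]],
  [[0,0,0.01],[0,0,0]],
])

```text
t: 3.7
position: [0.5822, 0.1759, 0.0186]
tcp_rot: [3.133, -0.213, -0.004]
wrist_force: [1.1, -0.2, 0.0]
finger_gap: 0.0899
gripper_force: 0.0
```

arm_command([
  [[0,0,0.005],[0,0,0]],
  [[0,0,0],[0,0,0]],
  [[0,0,0],[0,0,0]],
  [[0,0,0],[0,0,0]],
  [[0,0,0],[0,0,0]],
], gripper=0.02, force=20)

```text
t: 4.2
position: [0.5838, 0.178, 0.0165]
tcp_rot: [-3.134, 0.211, -0.002]
wrist_force: [1.3, 1.2, -0.0]
finger_gap: 0.0521
gripper_force: 0.0
```

arm_command([
  [[0,0,0],[0,0,0]],
  [[0,0,0],[0,0,0]],
  [[0,0,0],[0,0,0]],
  [[0,0,0],[0,0,0]],
  [[0,0,0],[0,0,0]],
])

```text
t: 4.7
position: [0.5834, 0.1779, 0.016]
tcp_rot: [-3.134, 0.211, -0.0]
wrist_force: [-0.3, -0.0, 5.6]
finger_gap: 0.0398
gripper_force: 20.0
```

arm_command([
  [[0,0,-0.01],[0,0,0]],
  [[0,0,-0.02],[0,0,0]],
  [[0,0,-0.03],[0,0,0]],
  [[0,0,-0.03],[0,0,-0.0935]],
  [[0,0,-0.01],[0,0,-0.0935]],
])

```text
t: 5.2
position: [0.5847, 0.1783, 0.1191]
tcp_rot: [-3.139, -0.089, -0.006]
wrist_force: [0.9, -0.3, -1.5]
finger_gap: 0.0395
gripper_force: 20.0
```

arm_command([
  [[-0.025,0.0277,0],[0,0,0]],
  [[-0.025,0.0277,0],[0,0,0]],
  [[-0.025,0.0277,0],[0,0,0]],
  [[-0.025,0.0277,0],[0,0,0]],
  [[-0.025,0.0277,0],[0,0,0]],
])

```text
t: 5.7
position: [0.4646, 0.032, 0.116]
tcp_rot: [3.14, 0.084, 0.001]
wrist_force: [0.6, -0.5, -0.6]
finger_gap: 0.0396
gripper_force: 20.0
```

```bash
cat > look.py <<'E'
from h import *
import sys
s=state();print(s["t"],s["position"].round(4),"yaw",yaw().round(4),"rot",s["tcp_rot"].round(3),s["finger_gap"])
m=camera_model("wrist");p,d=capture("wrist");cv2.imwrite(f"pics/{sys.argv[1]}.png",p[:,:,::-1]);np.save(f"pics/{sys.argv[1]}.npy",m,allow_pickle=True)
E
python3 look.py h1
```

```text
5.7 [0.4646 0.032  0.116 ] yaw 0.0532 rot [3.14e+00 8.40e-02 1.00e-03] 0.03963124114060571
```

View pics/h1.png

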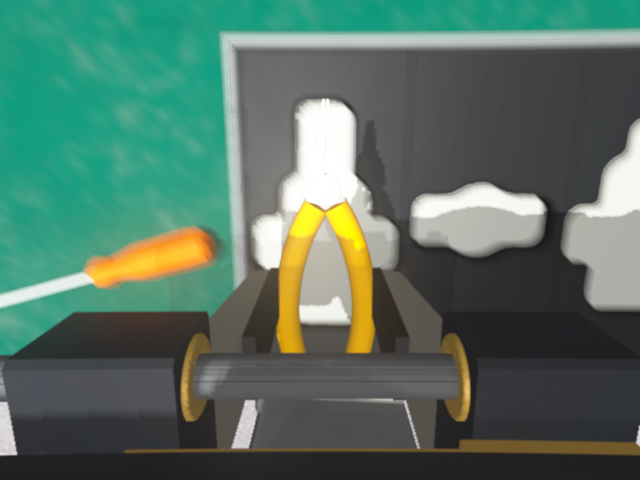

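The pliers are held square between the fingers, nose tip at (325,98), with the cut-out straight below (narrow end at (326,105)). I'll compute the hold offset.

```bash
python3 - <<'E'
from h import *
m=np.load("pics/h1.npy",allow_pickle=True).item()
for uv in ((325,98),(325,207)):
    P=ray(m,[uv],.1055)[0]; d=P[:2]-[.4646,.032]; b=.0532
    print((P*1e3).round(1),"tool ahead",d@[np.cos(b),np.sin(b)],"left",d@[-np.sin(b),np.cos(b)])
m1=np.load("pics/w1.npy",allow_pickle=True).item()
# bay re-measure: narrow end top edge
for mm,uv in ((m,(326,99)),(m1,(186,112))): print((ray(mm,[uv],.019)[0]*1e3).round(1))
E
```

```text
[545.   35.6 105.5] tool ahead 0.08048941033001146 left -0.0007293827637916594
[502.1  33.3 105.5] tool ahead 0.03748190510633762 left -0.000699662311328238
[551.6  35.3  19. ]
[551.6  37.3  19. ]
```

arm_command([
  [[0.001,-0.001,0.03],[0,0,0]],
  [[0,0,0.025],[0,0,0]],
  [[0,0,0.014],[0,0,0]],
  [[0,0,0.007],[0,0,0]],
  [[0,0,0.004],[0,0,0]],
])

```text
t: 6.25
position: [0.4666, 0.034, 0.0354]
tcp_rot: [-3.14, -0.083, 0.001]
wrist_force: [0.1, 0.7, -0.4]
finger_gap: 0.0396
gripper_force: 20.0
```

arm_command([
  [[0,0,0],[0,0,0]],
  [[0,0,0],[0,0,0]],
  [[0,0,0],[0,0,0]],
  [[0,0,0],[0,0,0]],
  [[0,0,0],[0,0,0]],
])

```text
t: 6.75
position: [0.4669, 0.034, 0.0359]
tcp_rot: [-3.14, -0.083, -0.001]
wrist_force: [0.5, -0.1, -0.6]
finger_gap: 0.0396
gripper_force: 20.0
```

arm_command([
  [[0,0,0],[0,0,0]],
  [[0,0,0],[0,0,0]],
  [[0,0,0],[0,0,0]],
  [[0,0,-0.01],[0,0,0]],
  [[0,0,-0.03],[0,0,0]],
], gripper=0.051)

```text
t: 7.25
position: [0.4648, 0.0338, 0.0747]
tcp_rot: [3.14, 0.083, -0.007]
wrist_force: [0.9, -0.7, -1.0]
finger_gap: 0.051
gripper_force: 0.0
```

arm_command([
  [[0,0,-0.04],[0,0,0]],
  [[0,0,-0.04],[0,0,0]],
  [[-0.005,-0.038,0],[0,0,0]],
  [[-0.005,-0.038,0],[0,0,0]],
  [[-0.004,-0.038,0],[0,0,0]],
])

```text
t: 7.75
position: [0.4465, 0.1481, 0.1569]
tcp_rot: [-3.14, -0.081, -0.002]
wrist_force: [1.2, 0.0, -0.3]
finger_gap: 0.051
gripper_force: 0.0
```

arm_command([
  [[0,0,0],[0,0,-0.142]],
  [[0,0,0],[0,0,-0.142]],
  [[0,0,0],[0,0,-0.142]],
  [[0,0,0],[0,0,-0.142]],
  [[0,0,0],[0,0,-0.142]],
], gripper=0.06)

```text
t: 8.25
position: [0.4466, 0.1471, 0.1563]
tcp_rot: [2.912, 1.178, 0.001]
wrist_force: [-0.4, 0.2, -0.5]
finger_gap: 0.0601
gripper_force: 0.0
```

arm_command([
  [[0,0,0],[0,0,-0.142]],
  [[0,0,0],[0,0,-0.142]],
  [[0,0,0],[0,0,-0.142]],
  [[0,0,0],[0,0,-0.142]],
  [[0,0,0],[0,0,-0.142]],
])

```text
t: 8.75
position: [0.4466, 0.147, 0.1563]
tcp_rot: [2.321, 2.117, 0.001]
wrist_force: [0.1, -1.3, 0.2]
finger_gap: 0.0603
gripper_force: 0.0
```

arm_command([
  [[0,0,0],[0,0,-0.142]],
  [[0,0,0],[0,0,-0.142]],
  [[0,0,0],[0,0,-0.142]],
  [[0,0,0.0],[0,0,0]],
  [[0,0,0.0],[0,0,0]],
])

```text
t: 9.25
position: [0.4467, 0.1471, 0.156]
tcp_rot: [1.834, 2.55, 0.001]
wrist_force: [0.1, -0.0, -0.6]
finger_gap: 0.0599
gripper_force: 0.0
```

```bash
python3 look.py d1; python3 - <<'E'
from h import *
m=np.load("pics/d1.npy",allow_pickle=True).item();p=cv2.imread("pics/d1.png")[:,:,::-1].copy();M=masks(p)
for c in blobs(M["ora"],200): print(cv2.boundingRect(c),*axis(ray(m,c,.011)))
E
```

```text
9.25 [0.4467 0.1471 0.156 ] yaw 1.8946 rot [1.834e+00 2.550e+00 1.000e-03] 0.05990854017473188
(309, 168, 32, 109) [446.9 146.7] [83.1 23.9] -71.0
```

View pics/d1.png

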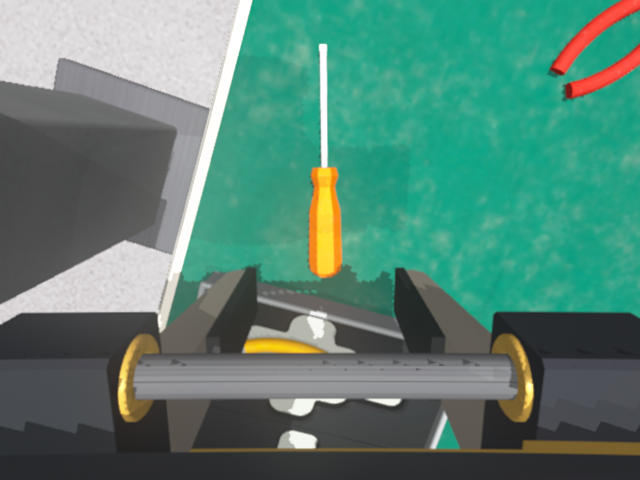

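The driver (handle centre (325,222)) lies in line and centred between the fingers, so I descend and grip.

arm_command([
  [[0,0,0.045],[0,0,0]],
  [[0,0,0.045],[0,0,0]],
  [[0,0,0.03],[0,0,0]],
  [[0,0,0.016],[0,0,0]],
  [[0,0,0.007],[0,0,0]],
])

```text
t: 9.8
position: [0.4456, 0.1467, 0.0111]
tcp_rot: [-1.831, -2.551, 0.004]
wrist_force: [-13.8, -4.8, 78.7]
finger_gap: 0.06
gripper_force: 42.2
```

arm_command([
  [[0,0,0],[0,0,0]],
  [[0,0,0],[0,0,0]],
  [[0,0,0],[0,0,0]],
  [[0,0,0],[0,0,0]],
  [[0,0,0],[0,0,0]],
], gripper=0.01)

```text
t: 10.3
position: [0.4468, 0.1471, 0.0129]
tcp_rot: [1.829, 2.554, 0.001]
wrist_force: [-0.1, -0.0, 0.2]
finger_gap: 0.0221
gripper_force: 20.4
```

arm_command([
  [[0,0,0],[0,0,0]],
  [[0,0,0],[0,0,0]],
  [[0,0,0],[0,0,0]],
  [[0,0,0],[0,0,0]],
  [[0,0,-0.005],[0,0,0]],
])

```text
t: 10.8
position: [0.4461, 0.1469, 0.0173]
tcp_rot: [-1.829, -2.554, 0.001]
wrist_force: [0.6, -0.1, -1.0]
finger_gap: 0.022
gripper_force: 20.0
```

arm_command([
  [[0,0,-0.01],[0,0,0]],
  [[0,0,-0.025],[0,0,0]],
  [[0,0,-0.035],[0,0,0]],
  [[0,0,-0.03],[0,0,0.1]],
  [[0,0,-0.01],[0,0,0.142]],
])

```text
t: 11.3
position: [0.448, 0.1475, 0.1311]
tcp_rot: [2.127, 2.309, 0.006]
wrist_force: [1.1, -0.2, -0.8]
finger_gap: 0.0219
gripper_force: 20.0
```

arm_command([
  [[0,0,0],[0,0,0.142]],
  [[0,0,0],[0,0,0.142]],
  [[0,0,0],[0,0,0.142]],
  [[0,0,0],[0,0,0.142]],
  [[0,0,0],[0,0,0.142]],
])

```text
t: 11.8
position: [0.4464, 0.1471, 0.1282]
tcp_rot: [-2.8, -1.424, -0.0]
wrist_force: [0.6, -0.3, -0.2]
finger_gap: 0.0221
gripper_force: 20.0
```

arm_command([
  [[0,0,0],[0,0,0.142]],
  [[0,0,0],[0,0,0.142]],
  [[0,0,0],[0,0,0.142]],
  [[0,0,0],[0,0,0.142]],
  [[0,0,0],[0,0,0.142]],
])

```text
t: 12.3
position: [0.4464, 0.147, 0.1282]
tcp_rot: [-3.121, -0.362, -0.0]
wrist_force: [-0.3, -1.4, 0.1]
finger_gap: 0.0222
gripper_force: 20.0
```

arm_command([
  [[0,0.02,0],[0,0,0.1]],
  [[0,0.04,0],[0,0,0.08]],
  [[-0.003,0.045,0],[0,0,0]],
  [[-0.003,0.045,0],[0,0,0]],
  [[-0.003,0.045,0],[0,0,0]],
])

```text
t: 12.8
position: [0.4551, -0.0488, 0.1283]
tcp_rot: [-3.14, -0.09, -0.001]
wrist_force: [1.2, 0.3, -0.7]
finger_gap: 0.0219
gripper_force: 20.0
```

arm_command([
  [[0,0.045,0],[0,0,0]],
  [[0,0.045,0],[0,0,0]],
  [[0,0.045,0],[0,0,0]],
  [[0,0.04,0],[0,0,0]],
  [[0,0.02,0],[0,0,0]],
])

```text
t: 13.3
position: [0.4666, -0.2451, 0.1284]
tcp_rot: [3.139, 0.086, 0.001]
wrist_force: [0.4, 0.0, 0.0]
finger_gap: 0.022
gripper_force: 20.0
```

```bash
python3 look.py d2
```

```text
13.3 [ 0.4666 -0.2451  0.1284] yaw 0.0548 rot [3.139e+00 8.600e-02 1.000e-03] 0.022040945298368187
```

View pics/d2.png

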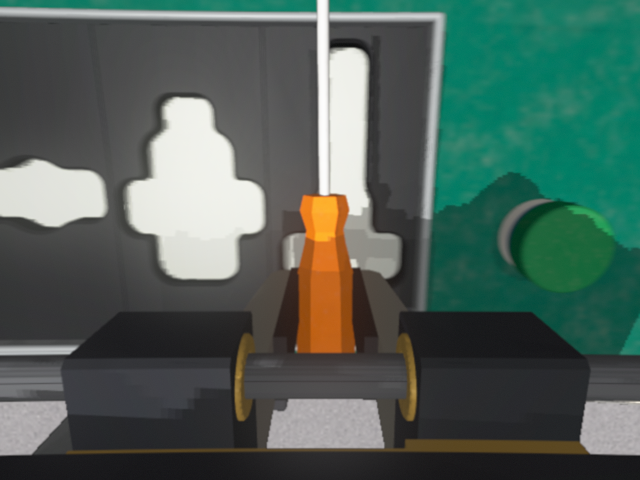

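The driver is held straight, with its handle front at (324,195) and blade up at column 323. The cut-out is right of it, the notch spanning columns 284–403. I'll check the offsets.

```bash
python3 - <<'E'
from h import *
m=np.load("pics/d2.npy",allow_pickle=True).item();b=.0526;X=np.array([np.cos(b),np.sin(b)]);Y=np.array([-X[1],X[0]])
T=np.array([.4666,-.2451])
for uv,z in (((324,195),.1265),((324,195),.1365),((323,20),.1265),((284,255),.028),((284,255),.012),((403,255),.028),((403,255),.012),((350,46),.028),((350,46),.012),((331,100),.028),((331,100),.012),((369,100),.028),((369,100),.012)):
    P=ray(m,[uv],z)[0,:2];d=P-T;print(uv,z,(P*1e3).round(1),"ahead",(d@X).round(4),"left",(d@Y).round(4))
E
```

```text
(324, 195) 0.1265 [ 510.2 -242.9] ahead 0.0437 left -0.0001
(324, 195) 0.1365 [ 511.6 -242.9] ahead 0.0451 left -0.0002
(323, 20) 0.1265 [ 572.3 -239.3] ahead 0.1059 left 0.0003
(284, 255) 0.028 [ 455.6 -219.5] ahead -0.0097 left 0.0261
(284, 255) 0.012 [ 450.8 -218.1] ahead -0.0144 left 0.0277
(403, 255) 0.028 [ 459.8 -297.2] ahead -0.0096 left -0.0517
(403, 255) 0.012 [ 455.3 -300.6] ahead -0.0142 left -0.0549
(350, 46) 0.028 [ 583.6 -253.9] ahead 0.1164 left -0.015
(350, 46) 0.012 [ 586.8 -254.7] ahead 0.1195 left -0.0159
(331, 100) 0.028 [ 553.5 -244.7] ahead 0.0868 left -0.0041
(331, 100) 0.012 [ 554.8 -244.8] ahead 0.0881 left -0.0044
(369, 100) 0.028 [ 554.7 -267.3] ahead 0.0868 left -0.0268
(369, 100) 0.012 [ 556.1 -268.9] ahead 0.0881 left -0.0285
```

arm_command([
  [[-0.0145,0.012,0],[0,0,0]],
  [[0,0,0.04],[0,0,0]],
  [[0,0,0.025],[0,0,0]],
  [[0,0,0.015],[0,0,0]],
  [[0,0,0.01],[0,0,0]],
])

```text
t: 13.85
position: [0.4521, -0.254, 0.0368]
tcp_rot: [-3.139, -0.089, 0.002]
wrist_force: [0.4, 0.6, -1.3]
finger_gap: 0.0218
gripper_force: 20.0
```

arm_command([
  [[0,0,0.005],[0,0,0]],
  [[0,0,0.003],[0,0,0]],
  [[0,0,0.002],[0,0,0]],
  [[0,0,0],[0,0,0]],
  [[0,0,0],[0,0,0]],
])

```text
t: 14.35
position: [0.4531, -0.255, 0.0281]
tcp_rot: [3.14, 0.089, 0.001]
wrist_force: [-0.1, 0.5, 0.1]
finger_gap: 0.022
gripper_force: 20.0
```

arm_command([
  [[-0.001,0.002,0.001],[0,0,0]],
  [[0,0,0.001],[0,0,0]],
  [[0,0,0.001],[0,0,0]],
  [[0,0,0],[0,0,0]],
  [[0,0,0],[0,0,0]],
])

```text
t: 14.85
position: [0.4518, -0.257, 0.0248]
tcp_rot: [3.14, 0.089, -0.0]
wrist_force: [-1.9, -0.8, 3.5]
finger_gap: 0.0222
gripper_force: 20.0
```

arm_command([
  [[0,0,0],[0,0,0]],
  [[0,0,0],[0,0,0]],
  [[0,0,0],[0,0,0]],
  [[0,0,0],[0,0,0]],
  [[0,0,0],[0,0,0]],
], gripper=0.038)

```text
t: 15.35
position: [0.4518, -0.2568, 0.0245]
tcp_rot: [-3.14, -0.089, 0.0]
wrist_force: [-0.1, 0.1, -0.4]
finger_gap: 0.0378
gripper_force: 0.0
```

arm_command([
  [[0,0,-0.01],[0,0,0]],
  [[0,0,-0.03],[0,0,0]],
  [[0,0,-0.04],[0,0,0]],
  [[0,0,-0.04],[0,0,0]],
  [[0,0,-0.03],[0,0,0]],
])

```text
t: 15.85
position: [0.4523, -0.2571, 0.1778]
tcp_rot: [3.139, 0.089, 0.003]
wrist_force: [0.8, 0.2, 0.7]
finger_gap: 0.038
gripper_force: 0.0
```

```bash
python3 look.py d3;python3 - <<'E'
from h import *
m=np.load("pics/d3.npy",allow_pickle=True).item();p=cv2.imread("pics/d3.png")[:,:,::-1].copy();M=masks(p)
for c in blobs(M["ora"],200): print(cv2.boundingRect(c),*axis(ray(m,c,.023)))
E
```

```text
15.85 [ 0.4523 -0.2571  0.1778] yaw 0.0568 rot [3.139e+00 8.900e-02 3.000e-03] 0.037965834820916144
(311, 169, 29, 105) [ 453.2 -257.9] [82.3 22.3] 3.2
```

View pics/d3.png

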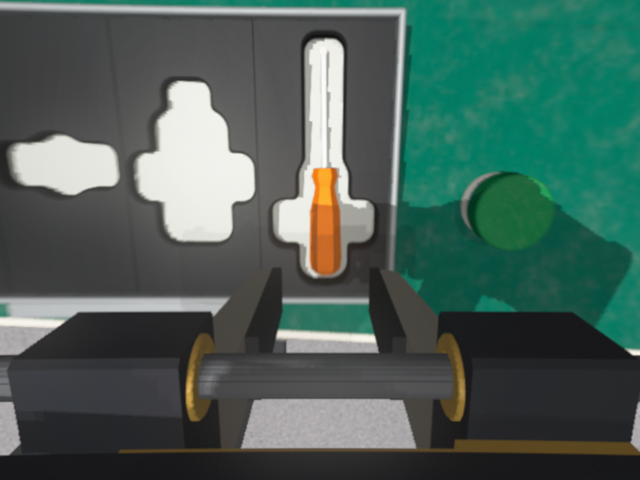

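The driver lies centred in its cut-out (handle centre (325,222), slot straight ahead). Now the cutters.

arm_command([
  [[0.007,-0.022,-0.01],[0,0,0]],
  [[0.0137,-0.0445,0],[0,0,0]],
  [[0.0137,-0.0445,0],[0,0,0]],
  [[0.0137,-0.0445,0],[0,0,0]],
  [[0.0137,-0.0445,0],[0,0,0]],
], gripper=0.08)

```text
t: 16.4
position: [0.5023, -0.052, 0.1852]
tcp_rot: [3.14, 0.089, 0.001]
wrist_force: [0.8, 0.6, -0.5]
finger_gap: 0.0764
gripper_force: 0.0
```

arm_command([
  [[0.0137,-0.0445,0],[0,0,0]],
  [[0.0137,-0.0445,0],[0,0,0]],
  [[0.0137,-0.0445,0],[0,0,0]],
  [[0.0137,-0.0445,0],[0,0,0]],
  [[0.0137,-0.0445,0],[0,0,0]],
])

```text
t: 16.9
position: [0.558, 0.1744, 0.1851]
tcp_rot: [-3.14, -0.09, -0.001]
wrist_force: [1.4, -0.9, -0.2]
finger_gap: 0.08
gripper_force: 0.0
```

arm_command([
  [[0.0137,-0.0445,0],[0,0,0]],
  [[0.0137,-0.0445,0],[0,0,0]],
  [[0.0137,-0.0445,0],[0,0,0]],
  [[0.007,-0.0222,0],[0,0,-0.13]],
  [[0,0,0],[0,0,-0.14]],
])

```text
t: 17.4
position: [0.5974, 0.334, 0.1847]
tcp_rot: [-3.097, -0.523, -0.001]
wrist_force: [0.2, -0.4, -1.2]
finger_gap: 0.0796
gripper_force: 0.0
```

arm_command([
  [[0,0,0],[0,0,-0.13]],
  [[0,0,0],[0,0,-0.13]],
  [[0,0,0],[0,0,-0.13]],
  [[0,0,0],[0,0,-0.13]],
  [[0,0,0],[0,0,-0.13]],
])

```text
t: 17.9
position: [0.597, 0.3305, 0.185]
tcp_rot: [-2.77, -1.482, 0.0]
wrist_force: [-0.1, 0.0, 0.2]
finger_gap: 0.08
gripper_force: 0.0
```

```bash
python3 look.py c1;python3 - <<'E'
from h import *
m=np.load("pics/c1.npy",allow_pickle=True).item();p=cv2.imread("pics/c1.png")[:,:,::-1].copy();a=masks(p)["red"].copy()
T=state()["position"][:2];b=yaw();A=np.array([[np.cos(b),np.sin(b)],[-np.sin(b),np.cos(b)]])
v,u=np.where(a);print(u.min(),u.max(),v.min(),v.max(),len(u));P=(ray(m,np.c_[u,v],.008)[:,:2]-T)@A.T
w,V=np.linalg.eigh(np.cov(P.T));ax=V[:,1]*np.sign(V[0,1]);print("ang in tool",np.arctan2(ax[1],ax[0]),"ahead",P.min(0),P.max(0), "pt ahead", P[:,0].min()+.045,"left",(P[:,1].min()+P[:,1].max())/2)
E
```

```text
17.9 [0.597  0.3305 0.185 ] yaw 0.9823 rot [-2.77  -1.482  0.   ] 0.07996081021530749
297 349 164 267 2531
ang in tool -0.004688971463003561 ahead [-0.04402108 -0.02112969] [0.04295116 0.02214575] pt ahead 0.000978921680207162 left 0.000508027079932782
```

View pics/c1.png

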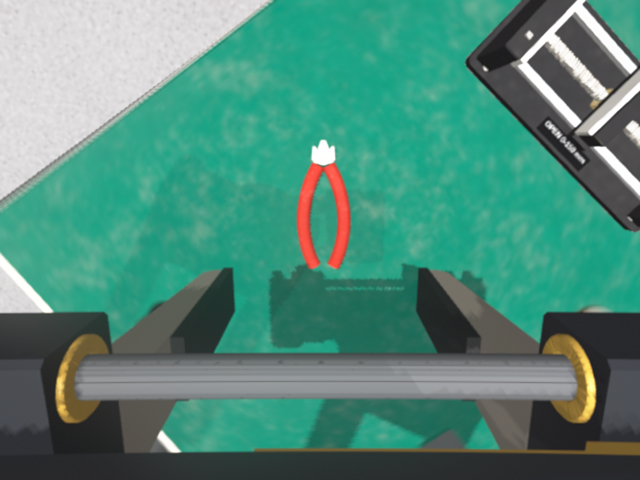

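The cutters (centre (323,215)) are aligned and centred.

arm_command([
  [[0.001,0,0.045],[0,0,0]],
  [[0,0,0.045],[0,0,0]],
  [[0,0,0.035],[0,0,0]],
  [[0,0,0.02],[0,0,0]],
  [[0,0,0.01],[0,0,0]],
])

```text
t: 18.45
position: [0.5964, 0.3306, 0.0274]
tcp_rot: [2.776, 1.471, -0.005]
wrist_force: [-0.3, 0.6, 0.7]
finger_gap: 0.0802
gripper_force: 0.0
```

arm_command([
  [[0,0,0.006],[0,0,0]],
  [[0,0,0.004],[0,0,0]],
  [[0,0,0.003],[0,0,0]],
  [[0,0,0.001],[0,0,0]],
  [[0,0,0],[0,0,0]],
])

```text
t: 18.95
position: [0.598, 0.3315, 0.0162]
tcp_rot: [-2.774, -1.474, -0.001]
wrist_force: [-0.4, -0.2, -0.8]
finger_gap: 0.0801
gripper_force: 0.0
```

arm_command([
  [[0,0,0],[0,0,0]],
  [[0,0,0],[0,0,0]],
  [[0,0,0],[0,0,0]],
  [[0,0,0],[0,0,0]],
  [[0,0,0],[0,0,0]],
], gripper=0.02)

```text
t: 19.45
position: [0.5977, 0.3314, 0.0156]
tcp_rot: [-2.774, -1.474, 0.0]
wrist_force: [-1.4, 0.6, 0.8]
finger_gap: 0.0422
gripper_force: 0.2
```

arm_command([
  [[0,0,0],[0,0,0]],
  [[0,0,0],[0,0,0]],
  [[0,0,0],[0,0,0]],
  [[0,0,0],[0,0,0]],
  [[0,0,0],[0,0,0]],
])

```text
t: 19.95
position: [0.5976, 0.3313, 0.0156]
tcp_rot: [-2.774, -1.474, 0.0]
wrist_force: [-1.2, -0.5, 0.8]
finger_gap: 0.0398
gripper_force: 20.0
```

arm_command([
  [[0,0,-0.01],[0,0,0]],
  [[0,0,-0.025],[0,0,0]],
  [[0,0,-0.035],[0,0,0]],
  [[0,0,-0.03],[0,0,0.1]],
  [[0,0,-0.015],[0,0,0.142]],
])

```text
t: 20.45
position: [0.599, 0.332, 0.1344]
tcp_rot: [-2.934, -1.122, -0.006]
wrist_force: [-0.3, 0.7, -1.6]
finger_gap: 0.0397
gripper_force: 20.0
```

arm_command([
  [[0,0,0],[0,0,0.142]],
  [[0,0,0],[0,0,0.142]],
  [[0,0,0],[0,0,0.142]],
  [[0,0,0],[0,0,0.142]],
  [[0,0,0],[0,0,0.114]],
])

```text
t: 20.95
position: [0.5978, 0.3313, 0.1313]
tcp_rot: [-3.141, -0.074, -0.001]
wrist_force: [-0.6, -0.1, -2.1]
finger_gap: 0.0398
gripper_force: 20.0
```

arm_command([
  [[-0.0064,0.022,0],[0,0,0]],
  [[-0.0128,0.0439,0],[0,0,0]],
  [[-0.0128,0.0439,0],[0,0,0]],
  [[-0.0128,0.0439,0],[0,0,0]],
  [[-0.0128,0.0439,0],[0,0,0]],
])

```text
t: 21.45
position: [0.5501, 0.1294, 0.1313]
tcp_rot: [-3.14, -0.084, -0.001]
wrist_force: [0.6, -0.2, -1.6]
finger_gap: 0.0399
gripper_force: 20.0
```

arm_command([
  [[-0.0128,0.0439,0],[0,0,0]],
  [[-0.0128,0.0439,0],[0,0,0]],
  [[-0.0128,0.0439,0],[0,0,0]],
  [[-0.0128,0.0439,0],[0,0,0]],
  [[-0.0128,0.0439,0],[0,0,0]],
])

```text
t: 21.95
position: [0.4978, -0.0933, 0.1314]
tcp_rot: [3.14, 0.083, 0.002]
wrist_force: [0.7, 0.3, -0.9]
finger_gap: 0.0398
gripper_force: 20.0
```

arm_command([
  [[-0.0128,0.0439,0],[0,0,0]],
  [[-0.0064,0.022,0],[0,0,0]],
  [[0,0,0],[0,0,0]],
  [[0,0,0],[0,0,0]],
  [[0,0,0],[0,0,0]],
])

```text
t: 22.45
position: [0.4828, -0.1576, 0.1308]
tcp_rot: [-3.14, -0.084, -0.0]
wrist_force: [-0.0, 0.9, -1.0]
finger_gap: 0.0399
gripper_force: 20.0
```

```bash
python3 look.py c2
```

```text
22.45 [ 0.4828 -0.1576  0.1308] yaw 0.0533 rot [-3.14  -0.084 -0.   ] 0.03990407211334894
```

View pics/c2.png

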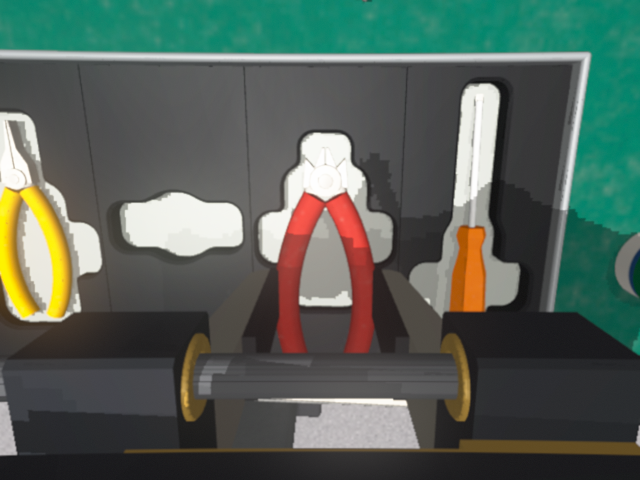

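The cutters are held centred above their cut-out (jaws (326,160), narrow end (327,135)); the pliers and driver sit in theirs. I lower them slowly.

arm_command([
  [[0,0.001,0.035],[0,0,0]],
  [[0,0,0.025],[0,0,0]],
  [[0,0,0.018],[0,0,0]],
  [[0,0,0.009],[0,0,0]],
  [[0,0,0.004],[0,0,0]],
])

```text
t: 23.0
position: [0.4825, -0.1585, 0.0389]
tcp_rot: [-3.14, -0.085, 0.002]
wrist_force: [0.4, 0.8, -1.0]
finger_gap: 0.0399
gripper_force: 20.0
```

arm_command([
  [[0,0,0.002],[0,0,0]],
  [[0,0,0.0015],[0,0,0]],
  [[0,0,0.001],[0,0,0]],
  [[0,0,0],[0,0,0]],
  [[0,0,0],[0,0,0]],
])

```text
t: 23.5
position: [0.4828, -0.1595, 0.0354]
tcp_rot: [3.14, 0.083, 0.001]
wrist_force: [-0.1, -0.2, -0.3]
finger_gap: 0.0396
gripper_force: 20.0
```

arm_command([
  [[0,0,0],[0,0,0]],
  [[0,0,0],[0,0,0]],
  [[0,0,0],[0,0,0]],
  [[0,0,0],[0,0,0]],
  [[0,0,0],[0,0,0]],
], gripper=0.051)

```text
t: 24.0
position: [0.4826, -0.1594, 0.0351]
tcp_rot: [-3.14, -0.083, 0.0]
wrist_force: [0.0, 0.2, -0.8]
finger_gap: 0.0512
gripper_force: 0.0
```

arm_command([
  [[0,0,-0.01],[0,0,0]],
  [[0,0,-0.03],[0,0,0]],
  [[0,0,-0.04],[0,0,0]],
  [[0,0,-0.04],[0,0,0]],
  [[0,0,-0.03],[0,0,0]],
])

```text
t: 24.5
position: [0.4831, -0.1595, 0.1883]
tcp_rot: [3.14, 0.083, 0.003]
wrist_force: [0.1, 0.7, -0.7]
finger_gap: 0.0511
gripper_force: 0.0
```

arm_command([
  [[-0.0013,-0.022,0],[0,0,0]],
  [[-0.0027,-0.0446,0],[0,0,0]],
  [[-0.0027,-0.0446,0],[0,0,0]],
  [[-0.0027,-0.0446,0],[0,0,0]],
  [[-0.0027,-0.0446,0],[0,0,0]],
], gripper=0.07)

```text
t: 25.0
position: [0.4596, 0.0416, 0.186]
tcp_rot: [-3.14, -0.082, -0.002]
wrist_force: [0.8, 0.0, 0.2]
finger_gap: 0.07
gripper_force: 0.0
```

arm_command([
  [[-0.0027,-0.0446,0],[0,0,0]],
  [[-0.0027,-0.0446,0],[0,0,0]],
  [[-0.0027,-0.0446,0],[0,0,0]],
  [[-0.0027,-0.0446,0],[0,0,0]],
  [[-0.0027,-0.0446,0],[0,0,0]],
])

```text
t: 25.5
position: [0.4342, 0.2639, 0.186]
tcp_rot: [-3.14, -0.083, -0.001]
wrist_force: [1.0, 0.3, 0.2]
finger_gap: 0.0703
gripper_force: 0.0
```

arm_command([
  [[-0.0027,-0.0446,0],[0,0,0]],
  [[-0.0013,-0.022,0],[0,0,0]],
  [[0,0,0],[0,0,0]],
  [[0,0,0],[0,0,0]],
  [[0,0,0],[0,0,0]],
])

```text
t: 26.0
position: [0.4272, 0.3272, 0.1853]
tcp_rot: [3.14, 0.082, -0.0]
wrist_force: [0.1, -0.7, -0.1]
finger_gap: 0.0702
gripper_force: 0.0
```

```bash
python3 look.py l1
```

```text
26.0 [0.4272 0.3272 0.1853] yaw 0.0522 rot [ 3.14   0.082 -0.   ] 0.07021233511830167
```

View pics/l1.png

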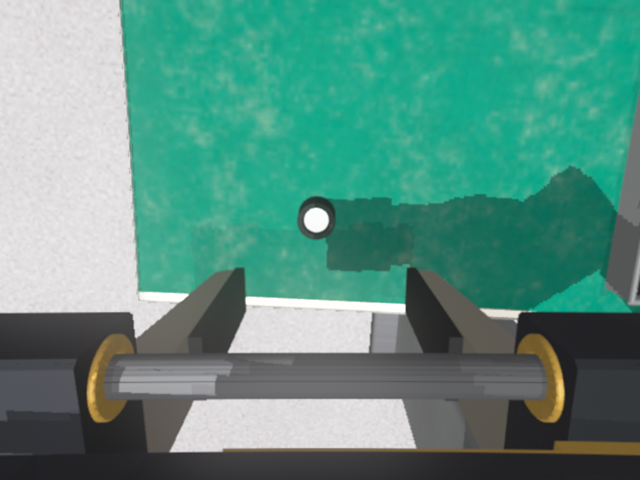

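The loupe shows at (316,220), rim from columns 297 to 336.

```bash
python3 - <<'E'
from h import *
m=np.load("pics/l1.npy",allow_pickle=True).item()
print(ray(m,[(316.5,220.5),(297,220),(336,220)],.031))
E
```

```text
[[0.42910913 0.33309823 0.031     ]
 [0.42872627 0.34818702 0.031     ]
 [0.43027935 0.31804231 0.031     ]]
```

arm_command([
  [[0.002,-0.006,0.04],[0,0,0]],
  [[0,0,0.04],[0,0,0]],
  [[0,0,0.035],[0,0,0]],
  [[0,0,0.025],[0,0,0]],
  [[0,0,0.012],[0,0,0]],
])

```text
t: 26.55
position: [0.4281, 0.3325, 0.0311]
tcp_rot: [3.139, 0.081, -0.004]
wrist_force: [-0.2, -0.4, -0.6]
finger_gap: 0.0698
gripper_force: 0.0
```

arm_command([
  [[0,0,0.008],[0,0,0]],
  [[0,0,0.004],[0,0,0]],
  [[0,0,0.003],[0,0,0]],
  [[0,0,0],[0,0,0]],
  [[0,0,0],[0,0,0]],
])

```text
t: 27.05
position: [0.4293, 0.3348, 0.0188]
tcp_rot: [-3.14, -0.083, -0.002]
wrist_force: [-0.3, -0.4, 0.9]
finger_gap: 0.0693
gripper_force: 0.0
```

arm_command([
  [[0,0,0],[0,0,0]],
  [[0,0,0],[0,0,0]],
  [[0,0,0],[0,0,0]],
  [[0,0,0],[0,0,0]],
  [[0,0,0],[0,0,0]],
], gripper=0.015, force=15)

```text
t: 27.55
position: [0.4289, 0.3345, 0.0181]
tcp_rot: [-3.14, -0.083, -0.0]
wrist_force: [-0.3, 0.4, -0.5]
finger_gap: 0.0321
gripper_force: 0.0
```

arm_command([
  [[0,0,0],[0,0,0]],
  [[0,0,0],[0,0,0]],
  [[0,0,0],[0,0,0]],
  [[0,0,0],[0,0,0]],
  [[0,0,0],[0,0,0]],
])

```text
t: 28.05
position: [0.4289, 0.3344, 0.0181]
tcp_rot: [3.14, 0.083, -0.0]
wrist_force: [0.2, 0.7, -0.3]
finger_gap: 0.0278
gripper_force: 14.8
```

arm_command([
  [[0,0,-0.01],[0,0,0]],
  [[0,0,-0.02],[0,0,0]],
  [[0,0,-0.03],[0,0,0]],
  [[0,0,-0.03],[0,0,0]],
  [[0,0,-0.015],[0,0,0]],
])

```text
t: 28.55
position: [0.4298, 0.3352, 0.1263]
tcp_rot: [-3.139, -0.083, -0.004]
wrist_force: [-0.3, 0.7, -0.3]
finger_gap: 0.0274
gripper_force: 14.8
```

arm_command([
  [[0.0018,0.02,0],[0,0,0]],
  [[0.0036,0.04,0],[0,0,0]],
  [[0.0036,0.04,0],[0,0,0]],
  [[0.0036,0.04,0],[0,0,0]],
  [[0.0036,0.04,0],[0,0,0]],
])

```text
t: 29.05
position: [0.4547, 0.1542, 0.1239]
tcp_rot: [-3.14, -0.084, -0.001]
wrist_force: [0.5, -0.5, -0.6]
finger_gap: 0.0277
gripper_force: 14.8
```

arm_command([
  [[0.0036,0.04,0],[0,0,0]],
  [[0.0036,0.04,0],[0,0,0]],
  [[0.0036,0.04,0],[0,0,0]],
  [[0.0036,0.04,0],[0,0,0]],
  [[0.0036,0.04,0],[0,0,0]],
])

```text
t: 29.55
position: [0.4832, -0.0449, 0.1239]
tcp_rot: [3.14, 0.083, 0.001]
wrist_force: [0.7, -0.0, -0.2]
finger_gap: 0.0279
gripper_force: 14.8
```

arm_command([
  [[0.0018,0.019,0],[0,0,0]],
  [[0,0,0],[0,0,0]],
  [[0,0,0],[0,0,0]],
  [[0,0,0],[0,0,0]],
  [[0,0,0],[0,0,0]],
])

```text
t: 30.05
position: [0.4858, -0.0611, 0.1232]
tcp_rot: [-3.14, -0.085, 0.0]
wrist_force: [-1.0, -0.3, -0.3]
finger_gap: 0.0276
gripper_force: 14.8
```

```bash
python3 look.py l2
```

```text
30.05 [ 0.4858 -0.0611  0.1232] yaw 0.0542 rot [-3.14  -0.085  0.   ] 0.027617532779261652
```

View pics/l2.png

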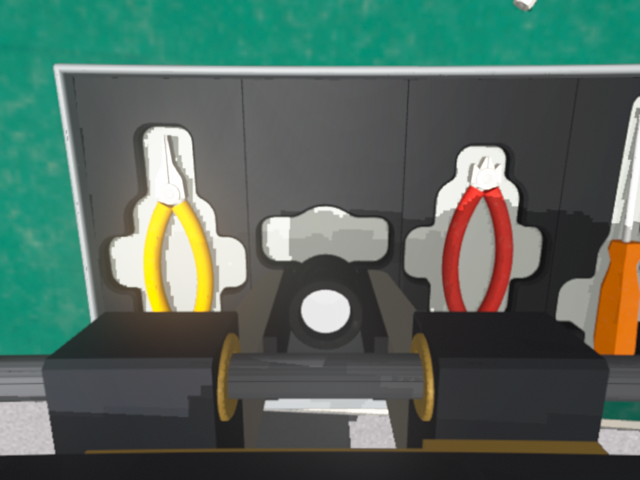

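The loupe is held upright at (326,311), below its pocket's image at (325,237); the other three lie in their cut-outs.

```bash
python3 - <<'E'
from h import *
m=np.load("pics/l2.npy",allow_pickle=True).item()
print("loupe",ray(m,[(326,311)],.1362)); print("notch ends",ray(m,[(261,240),(389,240)],.014), "top/bottom", ray(m,[(325,206)],.014),ray(m,[(325,206)],.028))
E
```

```text
loupe [[ 0.48724132 -0.0620318   0.1362    ]]
notch ends [[ 0.48166205 -0.01897251  0.014     ]
 [ 0.48625505 -0.10462263  0.014     ]] top/bottom [[ 0.5069886  -0.06056339  0.014     ]] [[ 0.50935263 -0.06044011  0.028     ]]
```

arm_command([
  [[-0.0015,0.0005,0.035],[0,0,0]],
  [[0,0,0.025],[0,0,0]],
  [[0,0,0.015],[0,0,0]],
  [[0,0,0.007],[0,0,0]],
  [[0,0,0.003],[0,0,0]],
])

```text
t: 30.6
position: [0.4842, -0.0622, 0.0376]
tcp_rot: [-3.14, -0.084, 0.001]
wrist_force: [0.9, 0.3, 0.4]
finger_gap: 0.0279
gripper_force: 14.8
```

arm_command([
  [[0,0,0.002],[0,0,0]],
  [[0,0,0.002],[0,0,0]],
  [[0,0,0.001],[0,0,0]],
  [[0,0,0.001],[0,0,0]],
  [[0,0,0],[0,0,0]],
])

```text
t: 31.1
position: [0.4846, -0.0627, 0.0323]
tcp_rot: [3.14, 0.083, 0.001]
wrist_force: [-0.0, 0.4, -0.6]
finger_gap: 0.0279
gripper_force: 14.8
```

Open, retreat up and look at all four.

arm_command([
  [[0,0,0],[0,0,0]],
  [[0,0,0],[0,0,0]],
  [[0,0,0],[0,0,0]],
  [[0,0,0],[0,0,0]],
  [[0,0,0],[0,0,0]],
], gripper=0.043)

```text
t: 31.6
position: [0.4845, -0.0627, 0.0321]
tcp_rot: [3.14, 0.083, 0.0]
wrist_force: [-0.1, -0.1, -0.4]
finger_gap: 0.0431
gripper_force: 0.0
```

arm_command([
  [[0,0,-0.01],[0,0,0]],
  [[0,0,-0.03],[0,0,0]],
  [[0,0,-0.045],[0,0,0]],
  [[0,0,-0.045],[0,0,0]],
  [[0,0,-0.045],[0,0,0]],
])

```text
t: 32.1
position: [0.484, -0.0626, 0.2096]
tcp_rot: [3.14, 0.083, 0.0]
wrist_force: [0.4, -0.1, -0.0]
finger_gap: 0.0432
gripper_force: 0.0
```

arm_command([
  [[-0.01,0.02,-0.045],[0,0,0]],
  [[-0.01,0.02,-0.04],[0,0,0]],
  [[0,0.01,-0.02],[0,0,0]],
  [[0,0,0],[0,0,0]],
  [[0,0,0],[0,0,0]],
])

```text
t: 32.6
position: [0.4668, -0.1134, 0.3118]
tcp_rot: [-3.14, -0.082, -0.001]
wrist_force: [0.0, 0.0, 0.4]
finger_gap: 0.043
gripper_force: 0.0
```

```bash
python3 look.py f1; python3 - <<'E'
from h import *
m=np.load("pics/f1.npy",allow_pickle=True).item();p=cv2.imread("pics/f1.png")[:,:,::-1].copy();M=masks(p)
for k,z in (("red",.027),("yel",.027),("ora",.023)):
    for c in blobs(M[k],200): print(k,cv2.boundingRect(c),*axis(ray(m,c,z)))
p,d=capture("top");t=camera_model("top")
for k,z in (("red",.027),("yel",.027),("ora",.023)):
    for c in blobs(masks(p)[k],60):
        if 260<cv2.boundingRect(c)[0]<450: print("top",k,*axis(ray(t,c,z)))
E
```

```text
32.6 [ 0.4668 -0.1134  0.3118] yaw 0.0521 rot [-3.14e+00 -8.20e-02 -1.00e-03] 0.04299099938266867
red (349, 145, 40, 81) [ 482.7 -160. ] [85.8 42.1] 2.9
yel (186, 154, 23, 81) [463.6  21.1] [86.6 18.2] 6.3
yel (169, 154, 18, 81) [462.3  45.2] [86.5 17.1] -0.1
ora (443, 179, 22, 74) [ 453.6 -256.4] [82.5 23.3] 6.8
top yel [460.7  32.4] [83.  38.3] 0.7
top yel [792.8  60.3] [50.4 48.7] 61.5
```

View pics/f1.png

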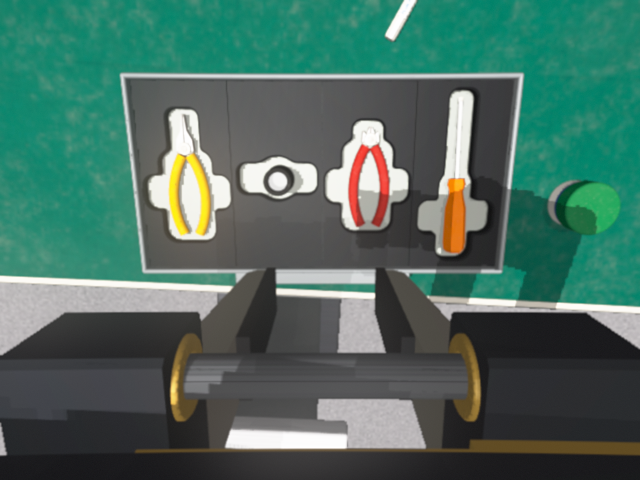

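All four tools sit in their cut-outs: pliers (189,190), loupe (278,181), cutters (368,185) and driver (455,210). The jar is untouched, and the arm is clear of everything. I'm handing in.

```bash
python3 -c "
from cell import *
print(finish_job())"
```

```text
the job is handed in; nothing more can be done
None
```

I handed the job in at about 33 s on the robot's clock: in the last wrist picture all four tools lay in their own cut-outs with the loupe upright and the paste jar undisturbed, but I took no final measurement of heights, level or the flux bottle, and no verdict came back.

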